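# Fetch a mounted specimen from behind the lenses and set it to gauge height

### The job

The red specimen on the grey rack is hemmed in by two lens barrels: move both barrels upright onto the blue mat, and only then fetch the specimen and set it, polished face up, on one spacer in the middle of the black stage, using the spacer that brings the specimen's top level with the ring of whichever gauge stands beside the stage. With the barrels still on the mat until the specimen is in place, finish by putting each barrel back upright where it stood on the rack. Do not drop or tip the lenses or the specimen, and leave the other spacer and the clear case alone.

Things in the scene. Friction and masses are not known exactly. Their poses are not given: they have to be found in the camera images.
- blue_lens: Loose black lens barrel with a blue band and a blue ring on its top, upright on the rack; 85 mm high, 220 g, 44 mm diameter up to 52 mm, then a straight grip of 40 mm diameter from 55 mm to the top. Origin: centre of its underside, z up. It stands beside the yellow one, axes 68 mm apart; which is left and which right varies. It must return to the place where it starts.
- yellow_lens: The same lens barrel with a yellow band and a yellow ring on its top. Same sizes, origin and rules as the blue one.
- specimen: Loose red resin puck, 32 mm diameter, 25 mm high, 50 g, a small polished steel rectangle on its top. Origin: centre of its underside, z up. It starts on the rack (fixed grey board 130 x 170 mm, 8 mm thick, fences to 22 mm high at its far edge and both ends) behind the gap between the barrels, 46 mm from each one's axis, too close for a gripper until they are gone.
- thick_spacer: Loose black-anodised aluminium block 44 x 44 mm, 25 mm high, 120 g, on the bench in front of the rack. Origin: centre of its underside, x and y square to its sides, z up. Its yaw on the stage does not matter.
- thin_spacer: Loose brass (golden) block 44 x 44 mm, 12 mm high, 190 g, on the bench in front of the rack; may have changed places with the thick one. Origin: centre of its underside, x and y square to its sides, z up.
- stage: Fixed black inspection plate 140 x 140 mm, 12 mm thick, with a white printed square frame (59 mm outside) at its middle, where the spacer goes. Origin: centre of its underside on the bench; its top is 12 mm up. On the left or the right of the robot, opposite to the mat.
- tall_gauge: Fixed height gauge: steel pin 12 mm thick on a round 36 mm foot on the bench, orange ring and cap, 78 mm high in all. The ring's middle is the mark, 62 mm above the bench (50 mm above the stage top: thick spacer plus specimen). Origin: centre of the foot's underside. One of the two gauges stands beside the stage, 95 mm from its centre; the other is spare, beyond the rack.
- short_gauge: As the tall gauge, but with a green ring and green cap, 65 mm high in all; its ring's middle, the mark, is 49 mm above the bench (37 mm above the stage top: thin spacer plus specimen). Origin: centre of the foot's underside.
- mat: Fixed flat blue mat 200 (along its x) x 130 mm (along its y), 4 mm thick, the side area for the two lens barrels; there is room for both along its x, for example at 50 mm either side of the centre. Origin: centre of its underside on the bench; its top is 4 mm up.
- case: Bystander: loose clear flat specimen case 70 x 50 x 19 mm with a white inlay and a blue chip, lying on the bench. Origin: centre of its underside. To be left alone.

How it is judged (in metres and radians):
On the way, in this order (a step that is already met when the one before it is completed fails the run):
1. both lens barrels stand upright and released on the mat, the specimen still on the rack (x of blue_lens in the frame of mat between -0.095 and 0.095 m and y of blue_lens in the frame of mat between -0.06 and 0.06 m and z of blue_lens in the frame of mat between 0 and 0.008 m and angle between each of blue_lens, yellow_lens's own z axis and vertical below 0.1 rad and contact force between the fingers and blue_lens below 0.1 N and linear speed of each of blue_lens, yellow_lens below 0.03 m/s and x of yellow_lens in the frame of mat between -0.095 and 0.095 m and y of yellow_lens in the frame of mat between -0.06 and 0.06 m and z of yellow_lens in the frame of mat between 0 and 0.008 m and contact force between the fingers and yellow_lens below 0.1 N and distance of specimen from where it was at the start of the episode below 0.03 m), for 0.2 s.
2. the specimen stands released on the right spacer on the stage, top level with the gauge, the barrels still on the mat (((horizontal distance between tall_gauge and stage below 0.13 m and horizontal distance between thick_spacer and stage below 0.013 m and z of thick_spacer in the frame of stage between 0.009 and 0.015 m and horizontal distance between specimen and thick_spacer below 0.012 m and z of specimen in the frame of stage between 0.034 and 0.04 m and angle between thick_spacer's own z axis and vertical below 0.1 rad and distance of thin_spacer from where it was at the start of the episode below 0.015 m) or (horizontal distance between short_gauge and stage below 0.13 m and horizontal distance between thin_spacer and stage below 0.013 m and z of thin_spacer in the frame of stage between 0.009 and 0.015 m and horizontal distance between specimen and thin_spacer below 0.012 m and z of specimen in the frame of stage between 0.021 and 0.027 m and angle between thin_spacer's own z axis and vertical below 0.1 rad and distance of thick_spacer from where it was at the start of the episode below 0.015 m)) and angle between each of specimen, blue_lens, yellow_lens's own z axis and vertical below 0.1 rad and linear speed of each of specimen, blue_lens, yellow_lens below 0.03 m/s and contact force between the fingers and specimen below 0.1 N and x of blue_lens in the frame of mat between -0.095 and 0.095 m and y of blue_lens in the frame of mat between -0.06 and 0.06 m and z of blue_lens in the frame of mat between 0 and 0.008 m and contact force between the fingers and blue_lens below 0.1 N and x of yellow_lens in the frame of mat between -0.095 and 0.095 m and y of yellow_lens in the frame of mat between -0.06 and 0.06 m and z of yellow_lens in the frame of mat between 0 and 0.008 m and contact force between the fingers and yellow_lens below 0.1 N), for 0.2 s.
At the end, for the whole second after the job is handed in: Barrels upright within 12 mm of their starts; the spacer suiting the gauge within 13 mm of the stage's centre, specimen upright within 12 mm of the spacer's centre, top within 3 mm of the mark; other spacer moved under 15 mm, case under 20 mm; all released and at rest (((horizontal distance between tall_gauge and stage below 0.13 m and horizontal distance between thick_spacer and stage below 0.013 m and z of thick_spacer in the frame of stage between 0.009 and 0.015 m and horizontal distance between specimen and thick_spacer below 0.012 m and z of specimen in the frame of stage between 0.034 and 0.04 m and angle between thick_spacer's own z axis and vertical below 0.1 rad and distance of thin_spacer from where it was at the start of the episode below 0.015 m) or (horizontal distance between short_gauge and stage below 0.13 m and horizontal distance between thin_spacer and stage below 0.013 m and z of thin_spacer in the frame of stage between 0.009 and 0.015 m and horizontal distance between specimen and thin_spacer below 0.012 m and z of specimen in the frame of stage between 0.021 and 0.027 m and angle between thin_spacer's own z axis and vertical below 0.1 rad and distance of thick_spacer from where it was at the start of the episode below 0.015 m)) and angle between each of specimen, blue_lens, yellow_lens's own z axis and vertical below 0.1 rad and linear speed of each of specimen, blue_lens, yellow_lens below 0.03 m/s and contact force between the fingers and specimen below 0.1 N and distance of each of blue_lens, yellow_lens from where it was at the start of the episode below 0.012 m and distance of case from where it was at the start of the episode below 0.02 m); the robot touches nothing.
It fails at once if a lens barrel or the specimen tipped by more than 0.5 rad (angle between any of blue_lens, yellow_lens, specimen's own z axis and vertical above 0.5 rad).
It fails at once if a lens barrel or the specimen dropped or thrown (faster than 0.6 m/s while not held) ((contact force between the fingers and blue_lens below 0.05 N and linear speed of blue_lens above 0.6 m/s) or (contact force between the fingers and yellow_lens below 0.05 N and linear speed of yellow_lens above 0.6 m/s) or (contact force between the fingers and specimen below 0.05 N and linear speed of specimen above 0.6 m/s)).
It also fails if it takes over 144 s, if anything falls off the work surface, if the arm or the gripper's body presses on something with over 40 N, if the wrist force passes 120 N, or if a joint passes its speed limit or range.

### The arm

A 6-joint arm with a two-finger parallel gripper is mounted at the origin on the work surface. World frame = base frame: x ahead of the robot, y to its left, z up, the work surface at z = 0. Lengths are in mm, angles in rad, forces in N, time in s.
With the tool pointing down it reaches from about 350 to 975 mm from the base axis. Payload 4.9 kg.
Tool frame: the origin (TCP) lies midway between the tips of the shut fingers; the grasp point (between the pads) lies 19 mm behind it (env.grasp_offset is the distance from the TCP to the grasp point, in mm); z points along the fingers, y is the line along which they close (so a half turn about z gives the same grasp; the last joint's range is limited). The gripper opens to 85 mm and grips with 20 to 120 N. Pads are 22 mm wide; open, the fingers measure 114 mm over their backs; the gripper's body (76 mm by 85 mm) begins 54 mm behind the grasp point. The pads swing forward as they close: fully open they stand 13 mm farther back than shut.
Start: joints at [-1.274, 0.053, 1.613, -0, 1.476, -0.119], TCP at [252.444, -571.729, 231.304] pointing down, gripper open.
Joint ranges: [-3.01, 3.01], [-1.01, 2.22], [0.06, 2.58], [-1.02, 4.17], [0.09, 2.62], [-3.14, 3.14]. Speed limits (rad/s): [2.57, 2.57, 3.14, 3.14, 3.14, 3.14].

### API

Orientations are given as a unit quaternion [w, x, y, z].
In Python, from plant import get_state, snapshot, ticket, finder, env gives the robot as it stands.
- The arm moves only by the tool drive_tool, never from a script. Its argument "series" is a list of rows, each a list of 6 numbers: the shift along the tool's x, y, z in m, then the turn, a rotation vector about the tool's x, y, z in degrees. A call has 1 to 8 rows; each row is the pose to reach, as a shift and turn from the pose commanded when the call began, along the tool's axes at that moment; what a row does not reach only later rows make up. A row lasts 1/8 s, in which the tool goes at most 62.5 mm and 10.7 degrees, less where a joint would pass 70% of its speed; a pose out of reach is approached as far as the arm can. A call with a gripper value outside its range is refused whole. "fingers" is the opening, from -1 (shut) to 1 (fully open), set as the call begins (left out, the last holds). The fingers move at their own pace and stop on an object; "grip_force" is the grip in N (left out, the last holds). Time passes only in rows, so rows that repeat a pose let the fingers close. It gives the time, the measured TCP pose, the force, the opening and the grip force at its end, in the units of the state.
- get_state(): the state, without advancing time (a new reading comes with each control period).
- snapshot(name): name is "side" or "top"; returns a dict with "frame" (400x640x3 uint8, blue, green, red), "range_z" (400x640 float32, mm along the optical axis (not along the pixel's ray), 0 where there is no reading), "vertical_fov" (degrees; the focal length in pixels is half the picture's height over the tangent of half this angle, whatever the lens; pixels are square), "cx", "cy" (the principal point, pixels), "origin" and "attitude" of the camera in the world. Camera axes: x right, y up, looking along -z (the intrinsics and any distortion apply to the point x, -y, -z); pixel columns grow to the right and rows downward; lengths in mm; the calibration is good to about 2 mm. A picture is of the moment at which its call begins.
- ticket.hand_in(): hands the job in; it is judged then, once.
Trained networks look in a picture, given as the dict that the camera call returned (one of the last four; its "shot" number tells which), for a name from the list of things; names that differ only in an ending like _2 or _b are one class to them, and where a whole thing is asked for, a point or a joint stands for the part that bears it (a point fixed in the world has none). Each returns a list of dicts, best first, with "confidence" (0 to 1); they miss things now and then, are a little off and sometimes report something else, mostly with a low value. They report only what shows in the picture. A call takes as long as a camera call.
- finder.outline_of(query, picture): "pixels" (400x640 bool, what is visible of it) and "box" ([left, top, right, bottom] in pixels, round what is visible of it).
The state is a dict: "time_s": time; "joints": joint angles; "qvel": joint speeds; "tau": joint torques, N m; "ee_pos": TCP position; "eef_rot": TCP orientation; "wrist_force": force on the tool from outside, world axes, zero at the start; "moment": the same for the moment, N m; "grip_width": finger opening in mm; "gripper_force": force on a finger pad.
Only numpy, scipy, OpenCV 4.12 (cv2) and the standard library are available. Lean on these libraries where they do the work, as an engineer would, in place of code of your own. Each camera call takes 0.05 s, during which the arm holds its last target. There are 200 camera calls.

## Working session

There is one attempt and no reset: what is moved stays moved. The work goes in short steps, Python scripts to look and compute and a tool call to move; the robot and the scene stay as the last step left them, time stands still between calls to the robot, and variables do not carry over. Pictures are saved under pics/ and viewed, at most 14 in all, crops included, and the job is handed in when it is done.

Besides the shell and the picture viewer there is one more tool, called after ">>>" in YAML: its name, and indented under it one key for each argument. drive_tool: Moves the arm, as the interface text tells. Its arguments: {"type":"object","properties":{"series":{"type":"array","items":{"type":"array","items":{"type":"number"}}},"fingers":{"type":"number"},"grip_force":{"type":"number"}},"required":["series"]}

```bash
ls; mkdir -p pics
cat > h.py <<'E'
import numpy as np, cv2
from plant import get_state, snapshot, ticket, finder, env
from scipy.spatial.transform import Rotation as R
def rot(q):
    q=np.array(q,float)
    return q if q.shape==(3,3) else R.from_quat(q,scalar_first=True).as_matrix()
def cloud(p):
    h,w=p["range_z"].shape
    f=h/2/np.tan(np.radians(p["vertical_fov"])/2)
    v,u=np.mgrid[0:h,0:w].astype(float)
    z=p["range_z"]
    pc=np.stack([(u-p["cx"])/f*z,-(v-p["cy"])/f*z,-z],-1)
    W=pc@rot(p["attitude"]).T+np.array(p["origin"])
    W[z<=0]=np.nan
    return W
def best(n,p):
    r=finder.outline_of(n,p)
    return (r[0]["pixels"],r[0]["confidence"],r[0]["box"]) if r else None
E
python3 - <<'E'
from h import *
print(get_state())
for n in("top","side"):
    p=snapshot(n); cv2.imwrite(f"pics/{n}0.png",p["frame"])
    print(n,{k:v for k,v in p.items() if k not in("frame","range_z")})
    W=cloud(p)
    for o in "blue_lens yellow_lens specimen thick_spacer thin_spacer stage tall_gauge short_gauge mat case".split():
        for r in finder.outline_of(o,p)[:2]:
            P=W[r["pixels"]]; P=P[~np.isnan(P[:,0])]
            if len(P)==0: print(o,r["confidence"],"nodepth");continue
            zt=np.percentile(P[:,2],97); T=P[P[:,2]>zt-5]
            c,s,a=cv2.minAreaRect(T[:,:2].astype(np.float32))
            print(o,round(r["confidence"],2),r["box"],len(P),"zt",zt.round(1),"med",np.median(T,0).round(1),"rect",np.round(c,1),np.round(s,1),round(a,1))
E
```

```text
pics
{'time_s': 0.0, 'joints': array([-1.27397653e+00,  5.33401607e-02,  1.61430493e+00,  4.50266019e-05,
        1.47600024e+00, -1.18952703e-01]), 'qvel': array([ 0.00176413,  0.00050007,  0.00036341,  0.00093315,  0.0023575 ,
       -0.00071156]), 'tau': array([-5.16145592e-04, -3.93677616e+01, -3.70179427e+01, -1.20151499e-04,
        7.04472026e-03,  8.56288693e-06]), 'ee_pos': array([ 252.28996804, -571.132571  ,  230.06684367]), 'eef_rot': array([-1.02427431e-03,  9.78469291e-01,  2.06389906e-01, -6.88343276e-05]), 'wrist_force': array([-0.35330483,  0.24846165,  0.01653664]), 'moment': array([-0.02001955,  0.02681463, -0.00390996]), 'gripper_force': 0.0, 'grip_width': 85.55035376865682}
top {'vertical_fov': 57.77023665798211, 'cx': 322.084363740104, 'cy': 197.8712722311741, 'origin': array([569.48901217,  11.35835412, 928.79130171]), 'attitude': array([-0.70389575, -0.00589585,  0.0069003 ,  0.71024531]), 'shot': 1}
blue_lens 0.75 [292.1, 169.0, 310.1, 194.2] 275 zt 95.5 med [621.8  60.8  93. ] rect [624.   60.8] [37.1 36.9] 89.5
yellow_lens 0.6 [321.7, 171.7, 336.2, 189.7] 2
[... 2305 characters left out ...]
.7
stage 0.87 [201.4, 322.3, 295.3, 397.6] 6641 zt 12.8 med [ 470.4 -321.9   10.6] rect [ 468.4 -318.9] [139.9 136.5] 2.3
tall_gauge 0.63 [391.0, 179.7, 408.9, 218.4] 348 zt 77.4 med [778.5  18.3  76.4] rect [777.6  19.2] [17.9 14.1] 80.9
short_gauge 0.65 [339.2, 141.8, 369.6, 159.2] 429 zt 18.6 med [710.8 241.5  15.7] rect [710.8 241.9] [48.8 66.2] 77.0
short_gauge 0.6 [294.3, 332.9, 319.4, 374.3] 660 zt 64.5 med [ 563.5 -318.2   63.6] rect [ 562.8 -317.7] [18.9 16.6] 85.9
mat 0.74 [224.5, 124.8, 309.2, 162.6] 2430 zt 4.9 med [493.8 286.7   2.3] rect [495.1 291. ] [199.9 133.7] 9.1
case 0.84 [338.3, 141.4, 371.2, 158.1] 487 zt 18.3 med [709.9 241.6  15.6] rect [709.8 242.4] [49.1 69.2] 76.7
```

View pics/top0.png

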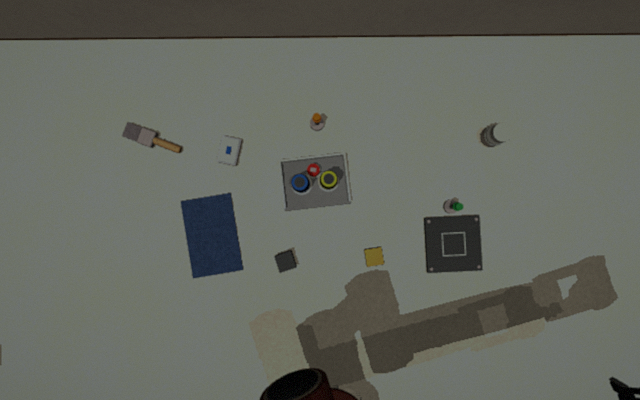

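View pics/side0.png

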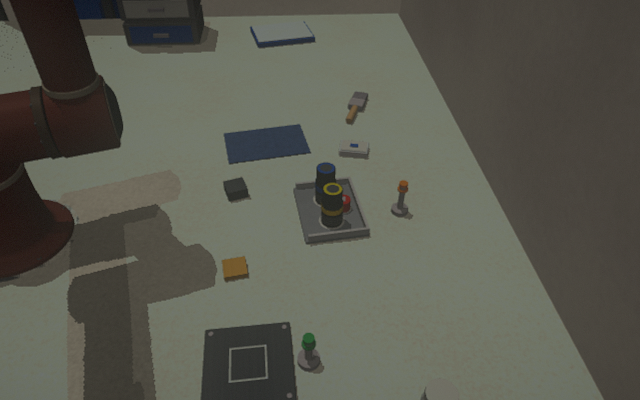

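The green (short) gauge stands at (452,205) in top view, beside the stage, so the brass spacer at (375,256) is the right one. The blue lens is at (300,183), the yellow at (328,180), and the specimen sits behind the gap at (314,169).

```bash
cat > mv.py <<'E'
import sys,json,numpy as np,os
# usage: mv.py x,y,z,yaw,n[,hold] ...   prints rows from tracked commanded pose
c=json.load(open("cmd.json")) if os.path.exists("cmd.json") else [252.444,-571.729,231.304,23.8]
c=np.array(c); s=np.radians(c[3]); X=np.array([np.cos(s),np.sin(s),0]);Y=np.array([np.sin(s),-np.cos(s),0])
cur=c.copy(); rows=[]
for a in sys.argv[1:]:
    v=[float(t) for t in a.split(",")]; tgt=np.array(v[:4]); n=int(v[4])
    for i in range(1,n+1):
        p=cur+(tgt-cur)*i/n; d=p-c
        rows.append([round(d[:3]@X/1000,4)+0,round(d[:3]@Y/1000,4)+0,round(-d[2]/1000,4)+0,0,0,round(-d[3],1)+0])
    cur=tgt
    rows+= [rows[-1]]*(int(v[5]) if len(v)>5 else 0)
assert len(rows)<=8,len(rows)
r=rows[-1]; e=c[:3]+1000*(r[0]*X+r[1]*Y)+np.array([0,0,-1000*r[2]])
json.dump([*map(float,e),float(c[3]-r[5])],open("cmd.json","w")); print(json.dumps(rows))
E
python3 - <<'E'
from h import *
s=get_state();m=rot(s["eef_rot"]);print(m.round(3),np.degrees(np.arctan2(m[1,0],m[0,0])))
E
python3 mv.py 460,-220,200,60,8
```

```text
[[ 0.915  0.404  0.   ]
 [ 0.404 -0.915 -0.   ]
 [-0.     0.    -1.   ]] 23.824110263027833
[[0.0415, -0.0298, 0.0039, 0, 0, -4.5], [0.083, -0.0595, 0.0078, 0, 0, -9.0], [0.1244, -0.0893, 0.0117, 0, 0, -13.6], [0.1659, -0.119, 0.0157, 0, 0, -18.1], [0.2074, -0.1488, 0.0196, 0, 0, -22.6], [0.2489, -0.1785, 0.0235, 0, 0, -27.2], [0.2904, -0.2083, 0.0274, 0, 0, -31.7], [0.3318, -0.2381, 0.0313, 0, 0, -36.2]]
```

>>> drive_tool:
  series:
    - [0.0415,-0.0298,0.0039,0,0,-4.5]
    - [0.083,-0.0595,0.0078,0,0,-9.0]
    - [0.1244,-0.0893,0.0117,0,0,-13.6]
    - [0.1659,-0.119,0.0157,0,0,-18.1]
    - [0.2074,-0.1488,0.0196,0,0,-22.6]
    - [0.2489,-0.1785,0.0235,0,0,-27.2]
    - [0.2904,-0.2083,0.0274,0,0,-31.7]
    - [0.3318,-0.2381,0.0313,0,0,-36.2]
  fingers: 1

```text
time_s: 2.1
ee_pos: [460.5, -218.5, 200.2]
eef_rot: [0.0, 0.865, 0.501, 0.0]
wrist_force: [0.5, -0.9, 0.3]
grip_width: 85.1
gripper_force: 0.0
```

```bash
python3 mv.py 624,61,150,95.4,7,1; cat cmd.json
```

```text
[[0.0465, 0.0002, 0.0071, 0, 0, -5.1], [0.093, 0.0005, 0.0143, 0, 0, -10.1], [0.1394, 0.0007, 0.0214, 0, 0, -15.2], [0.1859, 0.0009, 0.0286, 0, 0, -20.2], [0.2324, 0.0011, 0.0357, 0, 0, -25.3], [0.2789, 0.0014, 0.0429, 0, 0, -30.3], [0.3254, 0.0016, 0.05, 0, 0, -35.4], [0.3254, 0.0016, 0.05, 0, 0, -35.4]]
[624.0291233771229, 61.02389263622263, 150.004, 95.4]
```

>>> drive_tool:
  series:
    - [0.0465,0.0002,0.0071,0,0,-5.1]
    - [0.093,0.0005,0.0143,0,0,-10.1]
    - [0.1394,0.0007,0.0214,0,0,-15.2]
    - [0.1859,0.0009,0.0286,0,0,-20.2]
    - [0.2324,0.0011,0.0357,0,0,-25.3]
    - [0.2789,0.0014,0.0429,0,0,-30.3]
    - [0.3254,0.0016,0.05,0,0,-35.4]
    - [0.3254,0.0016,0.05,0,0,-35.4]

```text
time_s: 3.1
ee_pos: [624.2, 63.7, 149.1]
eef_rot: [-0.001, 0.671, 0.741, -0.0]
wrist_force: [-0.1, 0.8, -1.2]
grip_width: 85.4
gripper_force: 0.0
```

```bash
python3 mv.py 624,61,59,95.4,5,3
python3 - <<'E'
from h import *
s=get_state();m=rot(s["eef_rot"]);print(s["ee_pos"],np.degrees(np.arctan2(m[1,0],m[0,0])))
E
```

```text
[[0.0, 0.0, 0.0182, 0, 0, 0.0], [0.0, 0.0, 0.0364, 0, 0, 0.0], [0.0, 0.0, 0.0546, 0, 0, 0.0], [0.0, 0.0, 0.0728, 0, 0, 0.0], [0.0, 0.0, 0.091, 0, 0, 0.0], [0.0, 0.0, 0.091, 0, 0, 0.0], [0.0, 0.0, 0.091, 0, 0, 0.0], [0.0, 0.0, 0.091, 0, 0, 0.0]]
[624.23167291  63.69074618 149.08444168] 95.64386607674624
```

>>> drive_tool:
  series:
    - [0.0,0.0,0.0182,0,0,0.0]
    - [0.0,0.0,0.0364,0,0,0.0]
    - [0.0,0.0,0.0546,0,0,0.0]
    - [0.0,0.0,0.0728,0,0,0.0]
    - [0.0,0.0,0.091,0,0,0.0]
    - [0.0,0.0,0.091,0,0,0.0]
    - [0.0,0.0,0.091,0,0,0.0]
    - [0.0,0.0,0.091,0,0,0.0]

```text
time_s: 4.1
ee_pos: [624.6, 61.2, 60.2]
eef_rot: [0.001, 0.673, 0.74, 0.001]
wrist_force: [0.1, -0.4, 0.1]
grip_width: 85.5
gripper_force: 0.0
```

>>> drive_tool:
  series:
    - [0,0,0,0,0,0]
    - [0,0,0,0,0,0]
    - [0,0,0,0,0,0]
    - [0,0,0,0,0,0]
    - [0,0,0,0,0,0]
    - [0,0,0,0,0,0]
    - [0,0,0,0,0,0]
    - [0,0,0,0,0,0]
  fingers: -1
  grip_force: 35

```text
time_s: 5.1
ee_pos: [623.8, 61.2, 59.5]
eef_rot: [-0.0, 0.673, 0.74, -0.0]
wrist_force: [-2.5, 0.3, 4.3]
grip_width: 39.0
gripper_force: 34.2
```

```bash
python3 mv.py 624,61,124,95.4,3 584,180,124,95.4,4,1;python3 mv.py 544,300,124,95.4,4,2
```

```text
[[0.0, 0.0, -0.0217, 0, 0, 0.0], [0.0, 0.0, -0.0433, 0, 0, 0.0], [0.0, 0.0, -0.065, 0, 0, 0.0], [0.0305, -0.0072, -0.065, 0, 0, 0.0], [0.0611, -0.0143, -0.065, 0, 0, 0.0], [0.0917, -0.0215, -0.065, 0, 0, 0.0], [0.1222, -0.0287, -0.065, 0, 0, 0.0], [0.1222, -0.0287, -0.065, 0, 0, 0.0]]
[[0.0308, -0.0071, 0.0, 0, 0, 0.0], [0.0616, -0.0142, 0.0, 0, 0, 0.0], [0.0924, -0.0214, 0.0, 0, 0, 0.0], [0.1232, -0.0285, 0.0, 0, 0, 0.0], [0.1232, -0.0285, 0.0, 0, 0, 0.0], [0.1232, -0.0285, 0.0, 0, 0, 0.0]]
```

>>> drive_tool:
  series:
    - [0.0,0.0,-0.0217,0,0,0.0]
    - [0.0,0.0,-0.0433,0,0,0.0]
    - [0.0,0.0,-0.065,0,0,0.0]
    - [0.0305,-0.0072,-0.065,0,0,0.0]
    - [0.0611,-0.0143,-0.065,0,0,0.0]
    - [0.0917,-0.0215,-0.065,0,0,0.0]
    - [0.1222,-0.0287,-0.065,0,0,0.0]
    - [0.1222,-0.0287,-0.065,0,0,0.0]

```text
time_s: 6.1
ee_pos: [583.4, 181.9, 125.5]
eef_rot: [0.0, 0.672, 0.741, 0.001]
wrist_force: [0.1, -0.3, -2.2]
grip_width: 39.3
gripper_force: 33.7
```

>>> drive_tool:
  series:
    - [0.0308,-0.0071,0.0,0,0,0.0]
    - [0.0616,-0.0142,0.0,0,0,0.0]
    - [0.0924,-0.0214,0.0,0,0,0.0]
    - [0.1232,-0.0285,0.0,0,0,0.0]
    - [0.1232,-0.0285,0.0,0,0,0.0]
    - [0.1232,-0.0285,0.0,0,0,0.0]

```text
time_s: 6.85
ee_pos: [544.3, 299.4, 124.6]
eef_rot: [0.0, 0.673, 0.74, 0.0]
wrist_force: [0.6, -0.4, -2.1]
grip_width: 39.3
gripper_force: 33.7
```

```bash
python3 mv.py 544,300,65,95.4,4 544,300,56.5,95.4,2,2;python3 - <<'E'
from h import *
p=snapshot("side");cv2.imwrite("pics/c1.png",cv2.resize(p["frame"][60:240,150:430],None,fx=2.5,fy=2.5))
r=best("blue_lens",p);W=cloud(p)
if r: P=W[r[0]];P=P[~np.isnan(P[:,0])];print(r[1],np.percentile(P,[2,50,98],axis=0).round(1))
E
```

```text
[[0.0, 0.0, 0.0148, 0, 0, 0.0], [0.0, 0.0, 0.0295, 0, 0, 0.0], [0.0, 0.0, 0.0443, 0, 0, 0.0], [0.0, 0.0, 0.059, 0, 0, 0.0], [0.0, 0.0, 0.0633, 0, 0, 0.0], [0.0, 0.0, 0.0675, 0, 0, 0.0], [0.0, 0.0, 0.0675, 0, 0, 0.0], [0.0, 0.0, 0.0675, 0, 0, 0.0]]
0.75 [[523.5 276.5  73. ]
 [543.9 283.6 121.8]
 [563.7 315.4 158.3]]
```

>>> drive_tool:
  series:
    - [0.0,0.0,0.0148,0,0,0.0]
    - [0.0,0.0,0.0295,0,0,0.0]
    - [0.0,0.0,0.0443,0,0,0.0]
    - [0.0,0.0,0.059,0,0,0.0]
    - [0.0,0.0,0.0633,0,0,0.0]
    - [0.0,0.0,0.0675,0,0,0.0]
    - [0.0,0.0,0.0675,0,0,0.0]
    - [0.0,0.0,0.0675,0,0,0.0]

```text
time_s: 7.95
ee_pos: [544.1, 300.3, 57.2]
eef_rot: [0.0, 0.673, 0.74, 0.001]
wrist_force: [0.1, 0.5, -2.9]
grip_width: 39.4
gripper_force: 33.7
```

```bash
python3 mv.py 544,300,55.0,95.4,2,2
```

```text
[[0.0, 0.0, 0.0008, 0, 0, 0.0], [0.0, 0.0, 0.0015, 0, 0, 0.0], [0.0, 0.0, 0.0015, 0, 0, 0.0], [0.0, 0.0, 0.0015, 0, 0, 0.0]]
```

>>> drive_tool:
  series:
    - [0.0,0.0,0.0008,0,0,0.0]
    - [0.0,0.0,0.0015,0,0,0.0]
    - [0.0,0.0,0.0015,0,0,0.0]
    - [0.0,0.0,0.0015,0,0,0.0]

```text
time_s: 8.45
ee_pos: [543.8, 300.2, 55.5]
eef_rot: [0.0, 0.673, 0.74, 0.0]
wrist_force: [-1.5, -0.4, 0.5]
grip_width: 39.1
gripper_force: 34.1
```

>>> drive_tool:
  series:
    - [0,0,0,0,0,0]
    - [0,0,0,0,0,0]
    - [0,0,0,0,0,0]
    - [0,0,0,0,0,0]
    - [0,0,0,0,0,0]
    - [0,0,-0.03,0,0,0]
    - [0,0,-0.06,0,0,0]
    - [0,0,-0.095,0,0,0]
  fingers: 1

```text
time_s: 9.45
ee_pos: [543.2, 299.9, 150.3]
eef_rot: [-0.0, 0.673, 0.74, -0.001]
wrist_force: [0.4, 0.7, -0.2]
grip_width: 85.3
gripper_force: 0.0
```

```bash
python3 mv.py 544,300,150,95.4,1; python3 mv.py 630.4,-6.3,150,95.4,7,1;  python3 mv.py 630.4,-6.3,59,95.4,5,3
```

```text
[[0.0, 0.0, -0.095, 0, 0, 0.0]]
[[-0.0447, 0.0082, 0.0, 0, 0, 0.0], [-0.0894, 0.0163, 0.0, 0, 0, 0.0], [-0.1342, 0.0245, 0.0, 0, 0, 0.0], [-0.1789, 0.0327, 0.0, 0, 0, 0.0], [-0.2236, 0.0409, 0.0, 0, 0, 0.0], [-0.2683, 0.049, 0.0, 0, 0, 0.0], [-0.313, 0.0572, 0.0, 0, 0, 0.0], [-0.313, 0.0572, 0.0, 0, 0, 0.0]]
[[0.0, 0.0, 0.0182, 0, 0, 0.0], [0.0, 0.0, 0.0364, 0, 0, 0.0], [0.0, 0.0, 0.0546, 0, 0, 0.0], [0.0, 0.0, 0.0728, 0, 0, 0.0], [0.0, 0.0, 0.091, 0, 0, 0.0], [0.0, 0.0, 0.091, 0, 0, 0.0], [0.0, 0.0, 0.091, 0, 0, 0.0], [0.0, 0.0, 0.091, 0, 0, 0.0]]
```

>>> drive_tool:
  series:
    - [-0.0447,0.0082,0.0,0,0,0.0]
    - [-0.0894,0.0163,0.0,0,0,0.0]
    - [-0.1342,0.0245,0.0,0,0,0.0]
    - [-0.1789,0.0327,0.0,0,0,0.0]
    - [-0.2236,0.0409,0.0,0,0,0.0]
    - [-0.2683,0.049,0.0,0,0,0.0]
    - [-0.313,0.0572,0.0,0,0,0.0]
    - [-0.313,0.0572,0.0,0,0,0.0]

```text
time_s: 10.45
ee_pos: [630.7, -8.9, 150.1]
eef_rot: [0.0, 0.674, 0.738, -0.0]
wrist_force: [0.1, 1.1, -0.6]
grip_width: 85.5
gripper_force: 0.0
```

>>> drive_tool:
  series:
    - [0.0,0.0,0.0182,0,0,0.0]
    - [0.0,0.0,0.0364,0,0,0.0]
    - [0.0,0.0,0.0546,0,0,0.0]
    - [0.0,0.0,0.0728,0,0,0.0]
    - [0.0,0.0,0.091,0,0,0.0]
    - [0.0,0.0,0.091,0,0,0.0]
    - [0.0,0.0,0.091,0,0,0.0]
    - [0.0,0.0,0.091,0,0,0.0]

```text
time_s: 11.45
ee_pos: [631.0, -6.3, 60.2]
eef_rot: [0.001, 0.673, 0.74, 0.001]
wrist_force: [-0.0, -0.5, -0.1]
grip_width: 85.6
gripper_force: 0.0
```

>>> drive_tool:
  series:
    - [0,0,0,0,0,0]
    - [0,0,0,0,0,0]
    - [0,0,0,0,0,0]
    - [0,0,0,0,0,0]
    - [0,0,0,0,0,0]
    - [0,0,0,0,0,0]
    - [0,0,0,0,0,0]
    - [0,0,0,0,0,0]
  fingers: -1
  grip_force: 35

```text
time_s: 12.45
ee_pos: [630.7, -6.1, 59.5]
eef_rot: [0.001, 0.673, 0.74, 0.0]
wrist_force: [1.1, -0.3, 3.1]
grip_width: 39.1
gripper_force: 33.9
```

```bash
python3 mv.py 630.4,-6.3,124,95.4,3 562,100,124,95.4,4,1;python3 mv.py 445.6,284,124,95.4,6,2; python3 mv.py 445.6,284,65,95.4,4 445.6,284,55,95.4,2,2
```

```text
[[0.0, 0.0, -0.0217, 0, 0, 0.0], [0.0, 0.0, -0.0433, 0, 0, 0.0], [0.0, 0.0, -0.065, 0, 0, 0.0], [0.028, -0.0145, -0.065, 0, 0, 0.0], [0.0561, -0.029, -0.065, 0, 0, 0.0], [0.0842, -0.0436, -0.065, 0, 0, 0.0], [0.1122, -0.0581, -0.065, 0, 0, 0.0], [0.1122, -0.0581, -0.065, 0, 0, 0.0]]
[[0.0324, -0.0164, 0.0, 0, 0, 0.0], [0.0647, -0.0329, 0.0, 0, 0, 0.0], [0.0971, -0.0493, 0.0, 0, 0, 0.0], [0.1295, -0.0657, 0.0, 0, 0, 0.0], [0.1618, -0.0821, 0.0, 0, 0, 0.0], [0.1942, -0.0986, 0.0, 0, 0, 0.0], [0.1942, -0.0986, 0.0, 0, 0, 0.0], [0.1942, -0.0986, 0.0, 0, 0, 0.0]]
[[0.0, 0.0, 0.0148, 0, 0, 0.0], [0.0, 0.0, 0.0295, 0, 0, 0.0], [0.0, 0.0, 0.0443, 0, 0, 0.0], [0.0, 0.0, 0.059, 0, 0, 0.0], [0.0, 0.0, 0.064, 0, 0, 0.0], [0.0, 0.0, 0.069, 0, 0, 0.0], [0.0, 0.0, 0.069, 0, 0, 0.0], [0.0, 0.0, 0.069, 0, 0, 0.0]]
```

>>> drive_tool:
  series:
    - [0.0,0.0,-0.0217,0,0,0.0]
    - [0.0,0.0,-0.0433,0,0,0.0]
    - [0.0,0.0,-0.065,0,0,0.0]
    - [0.028,-0.0145,-0.065,0,0,0.0]
    - [0.0561,-0.029,-0.065,0,0,0.0]
    - [0.0842,-0.0436,-0.065,0,0,0.0]
    - [0.1122,-0.0581,-0.065,0,0,0.0]
    - [0.1122,-0.0581,-0.065,0,0,0.0]

```text
time_s: 13.45
ee_pos: [560.8, 101.6, 125.1]
eef_rot: [0.0, 0.672, 0.741, 0.0]
wrist_force: [-0.7, -1.1, -3.4]
grip_width: 39.2
gripper_force: 33.7
```

>>> drive_tool:
  series:
    - [0.0324,-0.0164,0.0,0,0,0.0]
    - [0.0647,-0.0329,0.0,0,0,0.0]
    - [0.0971,-0.0493,0.0,0,0,0.0]
    - [0.1295,-0.0657,0.0,0,0,0.0]
    - [0.1618,-0.0821,0.0,0,0,0.0]
    - [0.1942,-0.0986,0.0,0,0,0.0]
    - [0.1942,-0.0986,0.0,0,0,0.0]
    - [0.1942,-0.0986,0.0,0,0,0.0]

```text
time_s: 14.45
ee_pos: [445.9, 283.7, 124.7]
eef_rot: [0.001, 0.673, 0.74, 0.0]
wrist_force: [-0.1, -0.2, -2.5]
grip_width: 39.4
gripper_force: 33.9
```

>>> drive_tool:
  series:
    - [0.0,0.0,0.0148,0,0,0.0]
    - [0.0,0.0,0.0295,0,0,0.0]
    - [0.0,0.0,0.0443,0,0,0.0]
    - [0.0,0.0,0.059,0,0,0.0]
    - [0.0,0.0,0.064,0,0,0.0]
    - [0.0,0.0,0.069,0,0,0.0]
    - [0.0,0.0,0.069,0,0,0.0]
    - [0.0,0.0,0.069,0,0,0.0]

```text
time_s: 15.45
ee_pos: [445.7, 284.4, 55.5]
eef_rot: [0.0, 0.673, 0.74, 0.001]
wrist_force: [0.4, -0.0, -1.6]
grip_width: 39.2
gripper_force: 34.0
```

>>> drive_tool:
  series:
    - [0,0,0.0005,0,0,0]
    - [0,0,0.0005,0,0,0]

```text
time_s: 15.7
ee_pos: [445.8, 284.5, 55.5]
eef_rot: [0.0, 0.673, 0.74, 0.001]
wrist_force: [-1.3, 0.5, 3.5]
grip_width: 39.1
gripper_force: 34.8
```

>>> drive_tool:
  series:
    - [0,0,0,0,0,0]
    - [0,0,0,0,0,0]
    - [0,0,0,0,0,0]
    - [0,0,0,0,0,0]
    - [0,0,0,0,0,0]
    - [0,0,-0.03,0,0,0]
    - [0,0,-0.06,0,0,0]
    - [0,0,-0.0955,0,0,0]
  fingers: 1

```text
time_s: 16.7
ee_pos: [444.7, 283.9, 150.3]
eef_rot: [-0.0, 0.673, 0.74, -0.001]
wrist_force: [0.8, -0.8, -0.1]
grip_width: 85.5
gripper_force: 0.0
```

```bash
python3 mv.py 445.6,284,150,95.4,1; python3 mv.py 441,82,150,40,7,1;  python3 mv.py 438,-120,150,7,7,1
```

```text
[[0.0, 0.0, -0.095, 0, 0, 0.0]]
[[-0.0287, -0.0034, 0.0, 0, 0, 7.9], [-0.0573, -0.0067, 0.0, 0, 0, 15.8], [-0.086, -0.0101, 0.0, 0, 0, 23.7], [-0.1147, -0.0135, 0.0, 0, 0, 31.7], [-0.1434, -0.0168, 0.0, 0, 0, 39.6], [-0.172, -0.0202, 0.0, 0, 0, 47.5], [-0.2007, -0.0235, 0.0, 0, 0, 55.4], [-0.2007, -0.0235, 0.0, 0, 0, 55.4]]
[[-0.0189, 0.0218, 0.0, 0, 0, 4.7], [-0.0378, 0.0437, 0.0, 0, 0, 9.4], [-0.0566, 0.0655, 0.0, 0, 0, 14.1], [-0.0755, 0.0873, 0.0, 0, 0, 18.9], [-0.0944, 0.1091, 0.0, 0, 0, 23.6], [-0.1133, 0.131, 0.0, 0, 0, 28.3], [-0.1322, 0.1528, 0.0, 0, 0, 33.0], [-0.1322, 0.1528, 0.0, 0, 0, 33.0]]
```

>>> drive_tool:
  series:
    - [-0.0287,-0.0034,0.0,0,0,7.9]
    - [-0.0573,-0.0067,0.0,0,0,15.8]
    - [-0.086,-0.0101,0.0,0,0,23.7]
    - [-0.1147,-0.0135,0.0,0,0,31.7]
    - [-0.1434,-0.0168,0.0,0,0,39.6]
    - [-0.172,-0.0202,0.0,0,0,47.5]
    - [-0.2007,-0.0235,0.0,0,0,55.4]
    - [-0.2007,-0.0235,0.0,0,0,55.4]

```text
time_s: 17.7
ee_pos: [440.8, 81.0, 150.0]
eef_rot: [0.0, 0.94, 0.341, 0.0]
wrist_force: [0.7, -0.1, -0.1]
grip_width: 85.1
gripper_force: 0.0
```

>>> drive_tool:
  series:
    - [-0.0189,0.0218,0.0,0,0,4.7]
    - [-0.0378,0.0437,0.0,0,0,9.4]
    - [-0.0566,0.0655,0.0,0,0,14.1]
    - [-0.0755,0.0873,0.0,0,0,18.9]
    - [-0.0944,0.1091,0.0,0,0,23.6]
    - [-0.1133,0.131,0.0,0,0,28.3]
    - [-0.1322,0.1528,0.0,0,0,33.0]
    - [-0.1322,0.1528,0.0,0,0,33.0]
  fingers: 0.7

```text
time_s: 18.7
ee_pos: [438.1, -120.3, 150.1]
eef_rot: [-0.0, 0.998, 0.061, 0.0]
wrist_force: [0.5, 0.5, -0.4]
grip_width: 72.7
gripper_force: 0.0
```

```bash
cat > look.py <<'E'
from h import *
import sys
p=snapshot("top"); cv2.imwrite("pics/%s.png"%sys.argv[1],cv2.resize(p["frame"][90:310,150:510],None,fx=2.2,fy=2.2)); W=cloud(p)
for o in sys.argv[2:]:
    for r in finder.outline_of(o,p)[:2]:
        P=W[r["pixels"]]; P=P[~np.isnan(P[:,0])]
        if len(P)<5: continue
        zt=np.percentile(P[:,2],97); T=P[P[:,2]>zt-5]
        c,s,a=cv2.minAreaRect(T[:,:2].astype(np.float32))
        print(o,round(r["confidence"],2),np.median(T,0).round(1),np.round(c,1),np.round(s,1),round(a,1))
s=get_state();m=rot(s["eef_rot"]);print(s["ee_pos"].round(1),np.degrees(np.arctan2(m[1,0],m[0,0])).round(1),s["joints"].round(2),s["grip_width"])
E
python3 look.py t1 blue_lens yellow_lens specimen thin_spacer
python3 mv.py 437.8,-119.9,40,7.2,3 437.8,-119.9,2,7.2,3,2
```

```text
blue_lens 0.74 [543.1 300.2  88.9] [543.  300.1] [37.2 37.4] 0.4
yellow_lens 0.88 [445.9 284.   89.1] [446.1 284. ] [37.4 37.2] 89.8
specimen 0.45 [657.4  29.5  33.2] [657.2  30.6] [27.3 29.8] 89.5
thin_spacer 0.75 [ 438.1 -119.5   11.8] [ 436.8 -114.2] [43.3 56.6] 8.8
[ 437.9 -118.9  149.9] 7.2 [-0.43 -0.31  2.08  0.    1.37  1.02] 72.40652056097615
[[-0.0001, -0.0001, 0.0367, 0, 0, -0.1], [-0.0001, -0.0001, 0.0733, 0, 0, -0.1], [-0.0002, -0.0002, 0.11, 0, 0, -0.2], [-0.0002, -0.0002, 0.1227, 0, 0, -0.2], [-0.0002, -0.0002, 0.1353, 0, 0, -0.2], [-0.0002, -0.0002, 0.148, 0, 0, -0.2], [-0.0002, -0.0002, 0.148, 0, 0, -0.2], [-0.0002, -0.0002, 0.148, 0, 0, -0.2]]
```

View pics/t1.png

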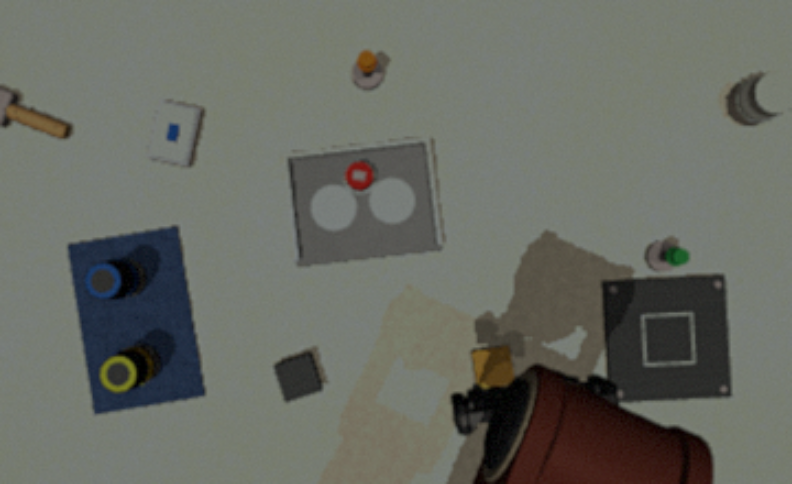

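Both barrels stand upright on the mat (crop 103,280 and 119,372). The specimen is undisturbed at (359,175), with its steel face showing, and white discs at (333,208) and (391,200) mark the barrels' places on the rack.

>>> drive_tool:
  series:
    - [-0.0001,-0.0001,0.0367,0,0,-0.1]
    - [-0.0001,-0.0001,0.0733,0,0,-0.1]
    - [-0.0002,-0.0002,0.11,0,0,-0.2]
    - [-0.0002,-0.0002,0.1227,0,0,-0.2]
    - [-0.0002,-0.0002,0.1353,0,0,-0.2]
    - [-0.0002,-0.0002,0.148,0,0,-0.2]
    - [-0.0002,-0.0002,0.148,0,0,-0.2]
    - [-0.0002,-0.0002,0.148,0,0,-0.2]
  fingers: 0.7

```text
time_s: 19.95
ee_pos: [438.2, -120.1, 2.7]
eef_rot: [0.0, 0.998, 0.063, 0.001]
wrist_force: [0.2, -0.1, -0.6]
grip_width: 72.5
gripper_force: 0.0
```

>>> drive_tool:
  series:
    - [0,0,0,0,0,0]
    - [0,0,0,0,0,0]
    - [0,0,0,0,0,0]
    - [0,0,0,0,0,0]
    - [0,0,0,0,0,0]
    - [0,0,0,0,0,0]
  fingers: -1
  grip_force: 45

```text
time_s: 20.7
ee_pos: [438.4, -120.1, 3.0]
eef_rot: [0.0, 0.998, 0.063, 0.001]
wrist_force: [-0.7, 0.2, 5.4]
grip_width: 42.4
gripper_force: 46.6
```

```bash
python3 mv.py 437.8,-119.9,60,7.2,3,2; python3 mv.py 468.4,-320.5,60,2.2,6,2;python3 mv.py 468.4,-320.5,18,2.2,3 468.4,-320.5,14,2.2,2,2
```

```text
[[0.0, 0.0, -0.0193, 0, 0, 0.0], [0.0, 0.0, -0.0387, 0, 0, 0.0], [0.0, 0.0, -0.058, 0, 0, 0.0], [0.0, 0.0, -0.058, 0, 0, 0.0], [0.0, 0.0, -0.058, 0, 0, 0.0]]
[[0.0009, 0.0338, 0.0, 0, 0, 0.8], [0.0017, 0.0676, 0.0, 0, 0, 1.7], [0.0026, 0.1014, 0.0, 0, 0, 2.5], [0.0035, 0.1353, 0.0, 0, 0, 3.3], [0.0044, 0.1691, 0.0, 0, 0, 4.2], [0.0052, 0.2029, 0.0, 0, 0, 5.0], [0.0052, 0.2029, 0.0, 0, 0, 5.0], [0.0052, 0.2029, 0.0, 0, 0, 5.0]]
[[0.0, 0.0, 0.014, 0, 0, 0.0], [0.0, 0.0, 0.028, 0, 0, 0.0], [0.0, 0.0, 0.042, 0, 0, 0.0], [0.0, 0.0, 0.044, 0, 0, 0.0], [0.0, 0.0, 0.046, 0, 0, 0.0], [0.0, 0.0, 0.046, 0, 0, 0.0], [0.0, 0.0, 0.046, 0, 0, 0.0]]
```

>>> drive_tool:
  series:
    - [0.0,0.0,-0.0193,0,0,0.0]
    - [0.0,0.0,-0.0387,0,0,0.0]
    - [0.0,0.0,-0.058,0,0,0.0]
    - [0.0,0.0,-0.058,0,0,0.0]
    - [0.0,0.0,-0.058,0,0,0.0]

```text
time_s: 21.32
ee_pos: [436.7, -119.4, 58.8]
eef_rot: [-0.0, 0.998, 0.063, -0.001]
wrist_force: [-0.3, 0.5, -2.9]
grip_width: 42.2
gripper_force: 46.4
```

>>> drive_tool:
  series:
    - [0.0009,0.0338,0.0,0,0,0.8]
    - [0.0017,0.0676,0.0,0,0,1.7]
    - [0.0026,0.1014,0.0,0,0,2.5]
    - [0.0035,0.1353,0.0,0,0,3.3]
    - [0.0044,0.1691,0.0,0,0,4.2]
    - [0.0052,0.2029,0.0,0,0,5.0]
    - [0.0052,0.2029,0.0,0,0,5.0]
    - [0.0052,0.2029,0.0,0,0,5.0]

```text
time_s: 22.32
ee_pos: [467.4, -319.4, 58.4]
eef_rot: [-0.001, 1.0, 0.019, -0.001]
wrist_force: [-0.6, 1.2, -1.9]
grip_width: 42.3
gripper_force: 46.6
```

>>> drive_tool:
  series:
    - [0.0,0.0,0.014,0,0,0.0]
    - [0.0,0.0,0.028,0,0,0.0]
    - [0.0,0.0,0.042,0,0,0.0]
    - [0.0,0.0,0.044,0,0,0.0]
    - [0.0,0.0,0.046,0,0,0.0]
    - [0.0,0.0,0.046,0,0,0.0]
    - [0.0,0.0,0.046,0,0,0.0]

```text
time_s: 23.2
ee_pos: [468.0, -319.8, 15.0]
eef_rot: [-0.001, 1.0, 0.019, -0.001]
wrist_force: [-3.9, 4.0, 8.1]
grip_width: 42.5
gripper_force: 47.5
```

>>> drive_tool:
  series:
    - [0,0,0,0,0,0]
    - [0,0,0,0,0,0]
    - [0,0,0,0,0,0]
    - [0,0,0,0,0,0]
    - [0,0,-0.03,0,0,0]
    - [0,0,-0.07,0,0,0]
    - [0,0,-0.12,0,0,0]
    - [0,0,-0.12,0,0,0]
  fingers: 0.7

```text
time_s: 24.2
ee_pos: [470.9, -322.8, 139.8]
eef_rot: [0.004, 1.0, 0.019, 0.004]
wrist_force: [0.0, -0.5, -0.3]
grip_width: 72.7
gripper_force: 0.0
```

```bash
python3 mv.py 468.4,-320.5,134,2.2,1; python3 mv.py 657.5,30.4,120,5.4,8
```

```text
[[0.0, 0.0, -0.12, 0, 0, 0.0]]
[[0.0253, -0.0429, 0.0018, 0, 0, -0.4], [0.0506, -0.0858, 0.0035, 0, 0, -0.8], [0.0759, -0.1288, 0.0053, 0, 0, -1.2], [0.1012, -0.1717, 0.007, 0, 0, -1.6], [0.1265, -0.2146, 0.0088, 0, 0, -2.0], [0.1519, -0.2575, 0.0105, 0, 0, -2.4], [0.1772, -0.3005, 0.0123, 0, 0, -2.8], [0.2025, -0.3434, 0.014, 0, 0, -3.2]]
```

>>> drive_tool:
  series:
    - [0.0253,-0.0429,0.0018,0,0,-0.4]
    - [0.0506,-0.0858,0.0035,0,0,-0.8]
    - [0.0759,-0.1288,0.0053,0,0,-1.2]
    - [0.1012,-0.1717,0.007,0,0,-1.6]
    - [0.1265,-0.2146,0.0088,0,0,-2.0]
    - [0.1519,-0.2575,0.0105,0,0,-2.4]
    - [0.1772,-0.3005,0.0123,0,0,-2.8]
    - [0.2025,-0.3434,0.014,0,0,-3.2]

```text
time_s: 25.2
ee_pos: [657.2, 32.1, 118.4]
eef_rot: [-0.0, 0.999, 0.047, -0.001]
wrist_force: [1.1, 0.0, -0.2]
grip_width: 72.6
gripper_force: 0.0
```

```bash
python3 look.py t2 thin_spacer stage; python3 mv.py 657.5,30.4,35,5.4,3 657.5,30.4,13.5,5.4,3,2
```

```text
thin_spacer 0.83 [ 467.8 -320.3   24.1] [ 467.7 -321.3] [44.1 44.4] 2.1
stage 0.69 [ 469.6 -319.4   12.2] [ 468.6 -320.9] [139.7 140.3] 2.2
[657.1  32.5 118.3] 5.6 [-0.06  0.22  1.62 -0.    1.3   1.41] 72.3717945830446
[[0.0, 0.0, 0.0283, 0, 0, 0.0], [0.0, 0.0, 0.0567, 0, 0, 0.0], [0.0, 0.0, 0.085, 0, 0, 0.0], [0.0, 0.0, 0.0922, 0, 0, 0.0], [0.0, 0.0, 0.0993, 0, 0, 0.0], [0.0, 0.0, 0.1065, 0, 0, 0.0], [0.0, 0.0, 0.1065, 0, 0, 0.0], [0.0, 0.0, 0.1065, 0, 0, 0.0]]
```

View pics/t2.png

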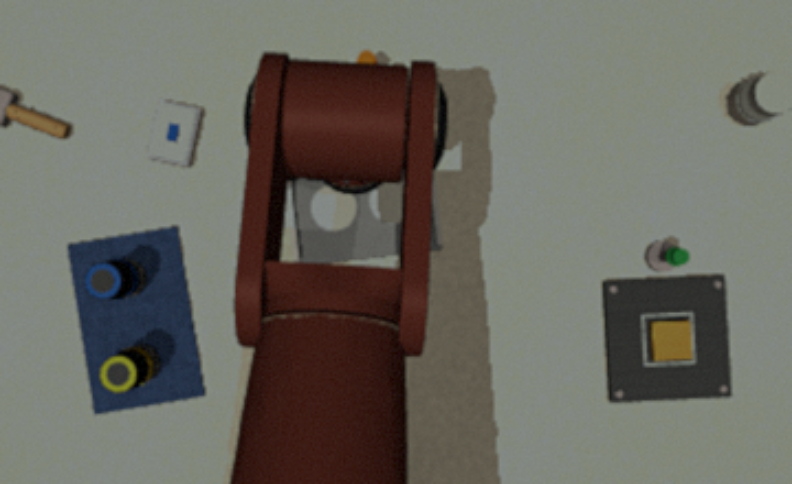

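The brass spacer sits centred in the white frame (crop 670,340), less than 1 mm off, and both barrels still stand on the mat. Next is the specimen.

>>> drive_tool:
  series:
    - [0.0,0.0,0.0283,0,0,0.0]
    - [0.0,0.0,0.0567,0,0,0.0]
    - [0.0,0.0,0.085,0,0,0.0]
    - [0.0,0.0,0.0922,0,0,0.0]
    - [0.0,0.0,0.0993,0,0,0.0]
    - [0.0,0.0,0.1065,0,0,0.0]
    - [0.0,0.0,0.1065,0,0,0.0]
    - [0.0,0.0,0.1065,0,0,0.0]

```text
time_s: 26.35
ee_pos: [657.8, 30.6, 14.2]
eef_rot: [0.0, 0.999, 0.047, 0.001]
wrist_force: [-0.5, 0.3, -0.5]
grip_width: 73.0
gripper_force: 0.0
```

>>> drive_tool:
  series:
    - [0,0,0,0,0,0]
    - [0,0,0,0,0,0]
    - [0,0,0,0,0,0]
    - [0,0,0,0,0,0]
    - [0,0,0,0,0,0]
    - [0,0,0,0,0,0]
    - [0,0,0,0,0,0]
    - [0,0,0,0,0,0]
  fingers: -1
  grip_force: 25

```text
time_s: 27.35
ee_pos: [657.7, 30.6, 14.0]
eef_rot: [0.0, 0.999, 0.047, 0.0]
wrist_force: [0.7, 0.8, 4.8]
grip_width: 30.6
gripper_force: 25.1
```

```bash
python3 mv.py 657.5,30.4,90,5.4,4 610,-60,90,5.4,3,1; python3 mv.py 468,-320.8,90,2.2,7,1;python3 mv.py 468,-320.8,38,2.2,3 468,-320.8,30.5,2.2,3,2
```

```text
[[0.0, 0.0, -0.0191, 0, 0, 0.0], [0.0, 0.0, -0.0382, 0, 0, 0.0], [0.0, 0.0, -0.0574, 0, 0, 0.0], [0.0, 0.0, -0.0765, 0, 0, 0.0], [-0.0186, 0.0285, -0.0765, 0, 0, 0.0], [-0.0372, 0.057, -0.0765, 0, 0, 0.0], [-0.0558, 0.0855, -0.0765, 0, 0, 0.0], [-0.0558, 0.0855, -0.0765, 0, 0, 0.0]]
[[-0.0237, 0.0352, 0.0, 0, 0, 0.5], [-0.0474, 0.0704, 0.0, 0, 0, 0.9], [-0.0711, 0.1056, 0.0, 0, 0, 1.4], [-0.0948, 0.1408, 0.0, 0, 0, 1.8], [-0.1185, 0.1759, 0.0, 0, 0, 2.3], [-0.1422, 0.2111, 0.0, 0, 0, 2.7], [-0.1659, 0.2463, 0.0, 0, 0, 3.2], [-0.1659, 0.2463, 0.0, 0, 0, 3.2]]
[[0.0, 0.0, 0.0173, 0, 0, 0.0], [0.0, 0.0, 0.0347, 0, 0, 0.0], [0.0, 0.0, 0.052, 0, 0, 0.0], [0.0, 0.0, 0.0545, 0, 0, 0.0], [0.0, 0.0, 0.057, 0, 0, 0.0], [0.0, 0.0, 0.0595, 0, 0, 0.0], [0.0, 0.0, 0.0595, 0, 0, 0.0], [0.0, 0.0, 0.0595, 0, 0, 0.0]]
```

>>> drive_tool:
  series:
    - [0.0,0.0,-0.0191,0,0,0.0]
    - [0.0,0.0,-0.0382,0,0,0.0]
    - [0.0,0.0,-0.0574,0,0,0.0]
    - [0.0,0.0,-0.0765,0,0,0.0]
    - [-0.0186,0.0285,-0.0765,0,0,0.0]
    - [-0.0372,0.057,-0.0765,0,0,0.0]
    - [-0.0558,0.0855,-0.0765,0,0,0.0]
    - [-0.0558,0.0855,-0.0765,0,0,0.0]

```text
time_s: 28.35
ee_pos: [609.3, -61.4, 90.9]
eef_rot: [0.0, 0.999, 0.046, 0.0]
wrist_force: [0.0, 0.1, -0.4]
grip_width: 31.2
gripper_force: 24.9
```

>>> drive_tool:
  series:
    - [-0.0237,0.0352,0.0,0,0,0.5]
    - [-0.0474,0.0704,0.0,0,0,0.9]
    - [-0.0711,0.1056,0.0,0,0,1.4]
    - [-0.0948,0.1408,0.0,0,0,1.8]
    - [-0.1185,0.1759,0.0,0,0,2.3]
    - [-0.1422,0.2111,0.0,0,0,2.7]
    - [-0.1659,0.2463,0.0,0,0,3.2]
    - [-0.1659,0.2463,0.0,0,0,3.2]

```text
time_s: 29.35
ee_pos: [467.8, -322.5, 91.0]
eef_rot: [0.0, 1.0, 0.018, 0.001]
wrist_force: [0.0, 0.2, -0.1]
grip_width: 31.2
gripper_force: 25.0
```

>>> drive_tool:
  series:
    - [0.0,0.0,0.0173,0,0,0.0]
    - [0.0,0.0,0.0347,0,0,0.0]
    - [0.0,0.0,0.052,0,0,0.0]
    - [0.0,0.0,0.0545,0,0,0.0]
    - [0.0,0.0,0.057,0,0,0.0]
    - [0.0,0.0,0.0595,0,0,0.0]
    - [0.0,0.0,0.0595,0,0,0.0]
    - [0.0,0.0,0.0595,0,0,0.0]

```text
time_s: 30.35
ee_pos: [468.2, -320.9, 31.0]
eef_rot: [0.0, 1.0, 0.019, 0.0]
wrist_force: [0.5, -0.1, -0.4]
grip_width: 30.7
gripper_force: 25.0
```

```bash
python3 - <<'E'
from h import *
p=snapshot("side");cv2.imwrite("pics/s2.png",cv2.resize(p["frame"][260:400,150:400],None,fx=3,fy=3))
E
python3 mv.py 468,-320.8,29.5,2.2,1,2
```

```text
[[0.0, 0.0, 0.001, 0, 0, 0.0], [0.0, 0.0, 0.001, 0, 0, 0.0], [0.0, 0.0, 0.001, 0, 0, 0.0]]
```

View pics/s2.png

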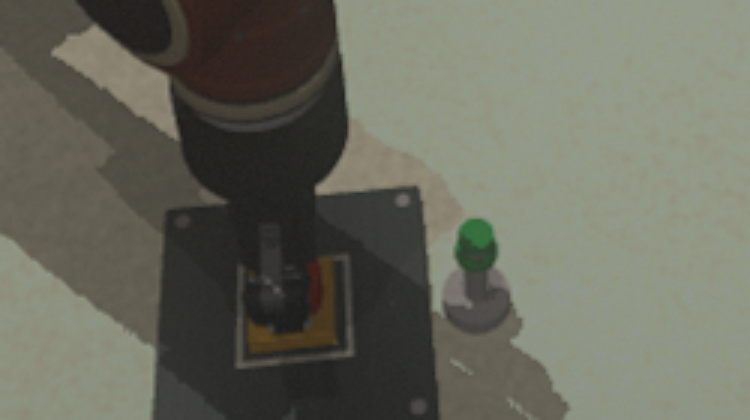

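The side crop shows the specimen held just above the brass spacer (crop 300,290), with the green gauge clear at (477,250).

>>> drive_tool:
  series:
    - [0.0,0.0,0.001,0,0,0.0]
    - [0.0,0.0,0.001,0,0,0.0]
    - [0.0,0.0,0.001,0,0,0.0]

```text
time_s: 30.78
ee_pos: [468.1, -320.9, 30.0]
eef_rot: [0.0, 1.0, 0.019, 0.0]
wrist_force: [-0.8, 0.5, 1.5]
grip_width: 31.0
gripper_force: 25.2
```

>>> drive_tool:
  series:
    - [0,0,0,0,0,0]
    - [0,0,0,0,0,0]
    - [0,0,0,0,0,0]
    - [0,0,0,0,0,0]
    - [0,0,0,0,0,0]
    - [0,0,-0.03,0,0,0]
    - [0,0,-0.07,0,0,0]
    - [0,0,-0.12,0,0,0]
  fingers: 0.7

```text
time_s: 31.78
ee_pos: [467.2, -320.0, 149.5]
eef_rot: [-0.001, 1.0, 0.019, -0.001]
wrist_force: [0.9, -0.6, -0.4]
grip_width: 72.3
gripper_force: 0.0
```

```bash
python3 mv.py 468,-320.8,149.5,2.2,1; python3 mv.py 440,0,150,45,7,1; python3 mv.py 445.8,284,150,95.4,7,1
```

```text
[[0.0, 0.0, -0.12, 0, 0, 0.0]]
[[-0.0022, -0.0459, -0.0001, 0, 0, -6.1], [-0.0045, -0.0919, -0.0001, 0, 0, -12.2], [-0.0067, -0.1378, -0.0002, 0, 0, -18.3], [-0.009, -0.1838, -0.0003, 0, 0, -24.5], [-0.0112, -0.2297, -0.0004, 0, 0, -30.6], [-0.0135, -0.2757, -0.0004, 0, 0, -36.7], [-0.0157, -0.3216, -0.0005, 0, 0, -42.8], [-0.0157, -0.3216, -0.0005, 0, 0, -42.8]]
[[0.0293, -0.0281, 0.0, 0, 0, -7.2], [0.0586, -0.0562, 0.0, 0, 0, -14.4], [0.0878, -0.0843, 0.0, 0, 0, -21.6], [0.1171, -0.1124, 0.0, 0, 0, -28.8], [0.1464, -0.1405, 0.0, 0, 0, -36.0], [0.1757, -0.1686, 0.0, 0, 0, -43.2], [0.2049, -0.1967, 0.0, 0, 0, -50.4], [0.2049, -0.1967, 0.0, 0, 0, -50.4]]
```

>>> drive_tool:
  series:
    - [-0.0022,-0.0459,-0.0001,0,0,-6.1]
    - [-0.0045,-0.0919,-0.0001,0,0,-12.2]
    - [-0.0067,-0.1378,-0.0002,0,0,-18.3]
    - [-0.009,-0.1838,-0.0003,0,0,-24.5]
    - [-0.0112,-0.2297,-0.0004,0,0,-30.6]
    - [-0.0135,-0.2757,-0.0004,0,0,-36.7]
    - [-0.0157,-0.3216,-0.0005,0,0,-42.8]
    - [-0.0157,-0.3216,-0.0005,0,0,-42.8]

```text
time_s: 32.78
ee_pos: [439.3, 2.2, 150.0]
eef_rot: [-0.0, 0.923, 0.385, 0.0]
wrist_force: [0.0, -0.8, 0.0]
grip_width: 72.4
gripper_force: 0.0
```

```bash
python3 look.py t3 specimen thin_spacer thick_spacer blue_lens yellow_lens case
```

```text
specimen 0.49 [ 468.4 -321.    48.9] [ 468.7 -320.3] [28.5 28.2] 44.5
thin_spacer 0.45 [ 482.8 -319.7   36.7] [ 471.8 -315.2] [12.2 30.9] 63.3
thick_spacer 0.56 [432.3 103.6  24.8] [430.9 102.8] [41.1 41.6] 17.3
blue_lens 0.77 [543.  299.8  89.3] [542.7 299.8] [36.2 38.7] 35.1
yellow_lens 0.58 [445.9 284.4  89.3] [446.  283.8] [37.9 37.3] 88.1
case 0.66 [ 468.9 -318.7   12.3] [ 468.4 -320.6] [139.8 140.2] 2.3
case 0.63 [708.7 243.6  17. ] [709.9 243.3] [48.3 69.3] 76.1
[439.9  -0.9 150. ] 44.9 [-0.17 -0.35  2.11 -0.    1.38  0.62] 72.53739163611506
```

View pics/t3.png

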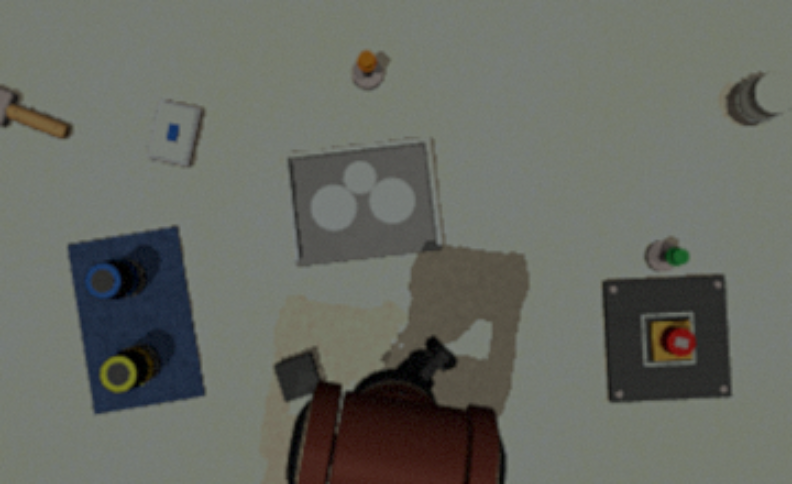

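The specimen is on the brass spacer with its steel face up (crop 678,342). It measures (468.4,-321), top at 49 mm. Both barrels are still on the mat, so I return the yellow one first.

>>> drive_tool:
  series:
    - [0.0293,-0.0281,0.0,0,0,-7.2]
    - [0.0586,-0.0562,0.0,0,0,-14.4]
    - [0.0878,-0.0843,0.0,0,0,-21.6]
    - [0.1171,-0.1124,0.0,0,0,-28.8]
    - [0.1464,-0.1405,0.0,0,0,-36.0]
    - [0.1757,-0.1686,0.0,0,0,-43.2]
    - [0.2049,-0.1967,0.0,0,0,-50.4]
    - [0.2049,-0.1967,0.0,0,0,-50.4]
  fingers: 1

```text
time_s: 34.12
ee_pos: [445.7, 285.4, 149.9]
eef_rot: [-0.0, 0.672, 0.74, -0.0]
wrist_force: [0.4, -0.6, 0.3]
grip_width: 85.6
gripper_force: 0.0
```

```bash
python3 mv.py 445.8,284,55,95.4,5,3; python3 mv.py 445.8,284,130,95.4,4,0 540,145,130,95.4,4;python3 mv.py 630.4,-6.3,130,95.4,5,2; python3 mv.py 630.4,-6.3,67,95.4,4 630.4,-6.3,59,95.4,2,2
```

```text
[[0.0, 0.0, 0.019, 0, 0, 0.0], [0.0, 0.0, 0.038, 0, 0, 0.0], [0.0, 0.0, 0.057, 0, 0, 0.0], [0.0, 0.0, 0.076, 0, 0, 0.0], [0.0, 0.0, 0.095, 0, 0, 0.0], [0.0, 0.0, 0.095, 0, 0, 0.0], [0.0, 0.0, 0.095, 0, 0, 0.0], [0.0, 0.0, 0.095, 0, 0, 0.0]]
[[0.0, 0.0, -0.0187, 0, 0, 0.0], [0.0, 0.0, -0.0375, 0, 0, 0.0], [0.0, 0.0, -0.0562, 0, 0, 0.0], [0.0, 0.0, -0.075, 0, 0, 0.0], [-0.0368, 0.0202, -0.075, 0, 0, 0.0], [-0.0736, 0.0404, -0.075, 0, 0, 0.0], [-0.1104, 0.0605, -0.075, 0, 0, 0.0], [-0.1472, 0.0807, -0.075, 0, 0, 0.0]]
[[-0.0318, 0.0152, 0.0, 0, 0, 0.0], [-0.0637, 0.0303, 0.0, 0, 0, 0.0], [-0.0955, 0.0455, 0.0, 0, 0, 0.0], [-0.1273, 0.0606, 0.0, 0, 0, 0.0], [-0.1591, 0.0758, 0.0, 0, 0, 0.0], [-0.1591, 0.0758, 0.0, 0, 0, 0.0], [-0.1591, 0.0758, 0.0, 0, 0, 0.0]]
[[0.0, 0.0, 0.0158, 0, 0, 0.0], [0.0, 0.0, 0.0315, 0, 0, 0.0], [0.0, 0.0, 0.0473, 0, 0, 0.0], [0.0, 0.0, 0.063, 0, 0, 0.0], [0.0, 0.0, 0.067, 0, 0, 0.0], [0.0, 0.0, 0.071, 0, 0, 0.0], [0.0, 0.0, 0.071, 0, 0, 0.0], [0.0, 0.0, 0.071, 0, 0, 0.0]]
```

>>> drive_tool:
  series:
    - [0.0,0.0,0.019,0,0,0.0]
    - [0.0,0.0,0.038,0,0,0.0]
    - [0.0,0.0,0.057,0,0,0.0]
    - [0.0,0.0,0.076,0,0,0.0]
    - [0.0,0.0,0.095,0,0,0.0]
    - [0.0,0.0,0.095,0,0,0.0]
    - [0.0,0.0,0.095,0,0,0.0]
    - [0.0,0.0,0.095,0,0,0.0]

```text
time_s: 35.12
ee_pos: [446.3, 284.5, 56.1]
eef_rot: [0.0, 0.673, 0.74, 0.001]
wrist_force: [0.3, -0.0, -0.8]
grip_width: 85.3
gripper_force: 0.0
```

>>> drive_tool:
  series:
    - [0,0,0,0,0,0]
    - [0,0,0,0,0,0]
    - [0,0,0,0,0,0]
    - [0,0,0,0,0,0]
    - [0,0,0,0,0,0]
    - [0,0,0,0,0,0]
    - [0,0,0,0,0,0]
    - [0,0,0,0,0,0]
  fingers: -1
  grip_force: 35

```text
time_s: 36.12
ee_pos: [446.0, 284.2, 55.5]
eef_rot: [0.0, 0.673, 0.74, 0.001]
wrist_force: [1.2, 0.6, 3.7]
grip_width: 39.6
gripper_force: 33.7
```

>>> drive_tool:
  series:
    - [0.0,0.0,-0.0187,0,0,0.0]
    - [0.0,0.0,-0.0375,0,0,0.0]
    - [0.0,0.0,-0.0562,0,0,0.0]
    - [0.0,0.0,-0.075,0,0,0.0]
    - [-0.0368,0.0202,-0.075,0,0,0.0]
    - [-0.0736,0.0404,-0.075,0,0,0.0]
    - [-0.1104,0.0605,-0.075,0,0,0.0]
    - [-0.1472,0.0807,-0.075,0,0,0.0]

```text
time_s: 37.12
ee_pos: [540.5, 144.0, 131.1]
eef_rot: [0.0, 0.673, 0.74, 0.0]
wrist_force: [1.8, 0.5, -2.3]
grip_width: 39.3
gripper_force: 33.3
```

>>> drive_tool:
  series:
    - [-0.0318,0.0152,0.0,0,0,0.0]
    - [-0.0637,0.0303,0.0,0,0,0.0]
    - [-0.0955,0.0455,0.0,0,0,0.0]
    - [-0.1273,0.0606,0.0,0,0,0.0]
    - [-0.1591,0.0758,0.0,0,0,0.0]
    - [-0.1591,0.0758,0.0,0,0,0.0]
    - [-0.1591,0.0758,0.0,0,0,0.0]

```text
time_s: 38.0
ee_pos: [630.0, -5.8, 130.4]
eef_rot: [-0.0, 0.673, 0.74, 0.0]
wrist_force: [-0.4, 0.3, -1.4]
grip_width: 39.6
gripper_force: 33.6
```

>>> drive_tool:
  series:
    - [0.0,0.0,0.0158,0,0,0.0]
    - [0.0,0.0,0.0315,0,0,0.0]
    - [0.0,0.0,0.0473,0,0,0.0]
    - [0.0,0.0,0.063,0,0,0.0]
    - [0.0,0.0,0.067,0,0,0.0]
    - [0.0,0.0,0.071,0,0,0.0]
    - [0.0,0.0,0.071,0,0,0.0]
    - [0.0,0.0,0.071,0,0,0.0]

```text
time_s: 39.0
ee_pos: [630.7, -6.2, 59.5]
eef_rot: [0.001, 0.673, 0.74, 0.0]
wrist_force: [0.1, -0.5, -0.9]
grip_width: 39.1
gripper_force: 34.0
```

Partly supported; I lower 0.5 mm more and release.

>>> drive_tool:
  series:
    - [0,0,0.0005,0,0,0]
    - [0,0,0.0005,0,0,0]

```text
time_s: 39.25
ee_pos: [630.8, -6.2, 59.5]
eef_rot: [0.001, 0.673, 0.74, 0.0]
wrist_force: [-0.9, 0.2, 2.6]
grip_width: 39.1
gripper_force: 34.4
```

>>> drive_tool:
  series:
    - [0,0,0,0,0,0]
    - [0,0,0,0,0,0]
    - [0,0,0,0,0,0]
    - [0,0,0,0,0,0]
    - [0,0,0,0,0,0]
    - [0,0,-0.03,0,0,0]
    - [0,0,-0.06,0,0,0]
    - [0,0,-0.0915,0,0,0]
  fingers: 1

```text
time_s: 40.25
ee_pos: [630.0, -6.1, 150.7]
eef_rot: [-0.0, 0.673, 0.74, -0.0]
wrist_force: [0.1, 1.1, -0.4]
grip_width: 85.3
gripper_force: 0.0
```

```bash
python3 mv.py 630.4,-6.3,150,95.4,1 >/dev/null; python3 mv.py 543.2,300,150,95.4,7,1; python3 mv.py 543.2,300,55,95.4,5,3; python3 mv.py 543.2,300,130,95.4,4,0 583.6,180,130,95.4,4;python3 mv.py 624,60.8,130,95.4,4,2; python3 mv.py 624,60.8,67,95.4,4 624,60.8,58.5,95.4,2,2
```

```text
[[0.0447, -0.0083, 0.0, 0, 0, 0.0], [0.0895, -0.0166, 0.0, 0, 0, 0.0], [0.1342, -0.0249, 0.0, 0, 0, 0.0], [0.1789, -0.0332, 0.0, 0, 0, 0.0], [0.2236, -0.0414, 0.0, 0, 0, 0.0], [0.2684, -0.0497, 0.0, 0, 0, 0.0], [0.3131, -0.058, 0.0, 0, 0, 0.0], [0.3131, -0.058, 0.0, 0, 0, 0.0]]
[[0.0, 0.0, 0.019, 0, 0, 0.0], [0.0, 0.0, 0.038, 0, 0, 0.0], [0.0, 0.0, 0.057, 0, 0, 0.0], [0.0, 0.0, 0.076, 0, 0, 0.0], [0.0, 0.0, 0.095, 0, 0, 0.0], [0.0, 0.0, 0.095, 0, 0, 0.0], [0.0, 0.0, 0.095, 0, 0, 0.0], [0.0, 0.0, 0.095, 0, 0, 0.0]]
[[0.0, 0.0, -0.0187, 0, 0, 0.0], [0.0, 0.0, -0.0375, 0, 0, 0.0], [0.0, 0.0, -0.0562, 0, 0, 0.0], [0.0, 0.0, -0.075, 0, 0, 0.0], [-0.0308, 0.0072, -0.075, 0, 0, 0.0], [-0.0616, 0.0144, -0.075, 0, 0, 0.0], [-0.0924, 0.0217, -0.075, 0, 0, 0.0], [-0.1233, 0.0289, -0.075, 0, 0, 0.0]]
[[-0.0306, 0.0073, 0.0, 0, 0, 0.0], [-0.0612, 0.0145, 0.0, 0, 0, 0.0], [-0.0918, 0.0218, 0.0, 0, 0, 0.0], [-0.1224, 0.029, 0.0, 0, 0, 0.0], [-0.1224, 0.029, 0.0, 0, 0, 0.0], [-0.1224, 0.029, 0.0, 0, 0, 0.0]]
[[0.0, 0.0, 0.0158, 0, 0, 0.0], [0.0, 0.0, 0.0315, 0, 0, 0.0], [0.0, 0.0, 0.0473, 0, 0, 0.0], [0.0, 0.0, 0.063, 0, 0, 0.0], [0.0, 0.0, 0.0673, 0, 0, 0.0], [0.0, 0.0, 0.0715, 0, 0, 0.0], [0.0, 0.0, 0.0715, 0, 0, 0.0], [0.0, 0.0, 0.0715, 0, 0, 0.0]]
```

>>> drive_tool:
  series:
    - [0.0447,-0.0083,0.0,0,0,0.0]
    - [0.0895,-0.0166,0.0,0,0,0.0]
    - [0.1342,-0.0249,0.0,0,0,0.0]
    - [0.1789,-0.0332,0.0,0,0,0.0]
    - [0.2236,-0.0414,0.0,0,0,0.0]
    - [0.2684,-0.0497,0.0,0,0,0.0]
    - [0.3131,-0.058,0.0,0,0,0.0]
    - [0.3131,-0.058,0.0,0,0,0.0]

```text
time_s: 41.25
ee_pos: [541.8, 302.6, 150.0]
eef_rot: [-0.0, 0.671, 0.741, 0.0]
wrist_force: [0.2, -0.5, 0.3]
grip_width: 85.2
gripper_force: 0.0
```

>>> drive_tool:
  series:
    - [0.0,0.0,0.019,0,0,0.0]
    - [0.0,0.0,0.038,0,0,0.0]
    - [0.0,0.0,0.057,0,0,0.0]
    - [0.0,0.0,0.076,0,0,0.0]
    - [0.0,0.0,0.095,0,0,0.0]
    - [0.0,0.0,0.095,0,0,0.0]
    - [0.0,0.0,0.095,0,0,0.0]
    - [0.0,0.0,0.095,0,0,0.0]

```text
time_s: 42.25
ee_pos: [543.7, 300.5, 56.3]
eef_rot: [0.0, 0.673, 0.74, 0.001]
wrist_force: [-0.4, 0.1, -0.0]
grip_width: 85.6
gripper_force: 0.0
```

>>> drive_tool:
  series:
    - [0,0,0,0,0,0]
    - [0,0,0,0,0,0]
    - [0,0,0,0,0,0]
    - [0,0,0,0,0,0]
    - [0,0,0,0,0,0]
    - [0,0,0,0,0,0]
    - [0,0,0,0,0,0]
    - [0,0,0,0,0,0]
  fingers: -1
  grip_force: 35

```text
time_s: 43.25
ee_pos: [543.5, 300.3, 55.6]
eef_rot: [0.0, 0.673, 0.74, 0.001]
wrist_force: [3.3, -0.2, 3.9]
grip_width: 39.4
gripper_force: 35.2
```

>>> drive_tool:
  series:
    - [0.0,0.0,-0.0187,0,0,0.0]
    - [0.0,0.0,-0.0375,0,0,0.0]
    - [0.0,0.0,-0.0562,0,0,0.0]
    - [0.0,0.0,-0.075,0,0,0.0]
    - [-0.0308,0.0072,-0.075,0,0,0.0]
    - [-0.0616,0.0144,-0.075,0,0,0.0]
    - [-0.0924,0.0217,-0.075,0,0,0.0]
    - [-0.1233,0.0289,-0.075,0,0,0.0]

```text
time_s: 44.25
ee_pos: [583.6, 179.2, 131.1]
eef_rot: [0.0, 0.673, 0.74, 0.0]
wrist_force: [0.5, 0.0, -2.4]
grip_width: 39.5
gripper_force: 34.4
```

>>> drive_tool:
  series:
    - [-0.0306,0.0073,0.0,0,0,0.0]
    - [-0.0612,0.0145,0.0,0,0,0.0]
    - [-0.0918,0.0218,0.0,0,0,0.0]
    - [-0.1224,0.029,0.0,0,0,0.0]
    - [-0.1224,0.029,0.0,0,0,0.0]
    - [-0.1224,0.029,0.0,0,0,0.0]

```text
time_s: 45.0
ee_pos: [623.6, 61.3, 130.5]
eef_rot: [-0.0, 0.673, 0.74, 0.0]
wrist_force: [0.1, -1.0, -2.0]
grip_width: 39.2
gripper_force: 34.3
```

>>> drive_tool:
  series:
    - [0.0,0.0,0.0158,0,0,0.0]
    - [0.0,0.0,0.0315,0,0,0.0]
    - [0.0,0.0,0.0473,0,0,0.0]
    - [0.0,0.0,0.063,0,0,0.0]
    - [0.0,0.0,0.0673,0,0,0.0]
    - [0.0,0.0,0.0715,0,0,0.0]
    - [0.0,0.0,0.0715,0,0,0.0]
    - [0.0,0.0,0.0715,0,0,0.0]

```text
time_s: 46.0
ee_pos: [624.3, 61.0, 59.6]
eef_rot: [0.0, 0.673, 0.74, 0.0]
wrist_force: [-1.1, -0.3, 3.0]
grip_width: 39.6
gripper_force: 35.0
```

In contact; release and back away.

>>> drive_tool:
  series:
    - [0,0,0,0,0,0]
    - [0,0,0,0,0,0]
    - [0,0,0,0,0,0]
    - [0,0,0,0,0,0]
    - [0,0,0,0,0,0]
    - [0,0,-0.03,0,0,0]
    - [0,0,-0.06,0,0,0]
    - [0,0,-0.0915,0,0,0]
  fingers: 1

```text
time_s: 47.0
ee_pos: [623.5, 61.0, 150.7]
eef_rot: [-0.0, 0.673, 0.74, -0.0]
wrist_force: [0.1, -0.1, -0.1]
grip_width: 85.5
gripper_force: 0.0
```

```bash
python3 mv.py 624,60.8,150,95.4,1 >/dev/null; python3 mv.py 420,60,200,95.4,6,2
```

```text
[[0.0031, -0.0339, -0.0083, 0, 0, 0.0], [0.0061, -0.0677, -0.0167, 0, 0, 0.0], [0.0092, -0.1016, -0.025, 0, 0, 0.0], [0.0122, -0.1354, -0.0333, 0, 0, 0.0], [0.0153, -0.1693, -0.0417, 0, 0, 0.0], [0.0184, -0.2032, -0.05, 0, 0, 0.0], [0.0184, -0.2032, -0.05, 0, 0, 0.0], [0.0184, -0.2032, -0.05, 0, 0, 0.0]]
```

>>> drive_tool:
  series:
    - [0.0031,-0.0339,-0.0083,0,0,0.0]
    - [0.0061,-0.0677,-0.0167,0,0,0.0]
    - [0.0092,-0.1016,-0.025,0,0,0.0]
    - [0.0122,-0.1354,-0.0333,0,0,0.0]
    - [0.0153,-0.1693,-0.0417,0,0,0.0]
    - [0.0184,-0.2032,-0.05,0,0,0.0]
    - [0.0184,-0.2032,-0.05,0,0,0.0]
    - [0.0184,-0.2032,-0.05,0,0,0.0]

```text
time_s: 48.0
ee_pos: [420.1, 60.1, 200.2]
eef_rot: [0.0, 0.673, 0.74, 0.0]
wrist_force: [0.2, 0.3, -0.6]
grip_width: 85.4
gripper_force: 0.0
```

```bash
python3 look.py t4 specimen blue_lens yellow_lens case
```

```text
specimen 0.74 [ 468.3 -320.6   49.2] [ 469.4 -320.9] [28.4 29.9] 40.6
specimen 0.6 [708.8 243.8  17.1] [709.7 244.5] [47.1 67.2] 77.4
blue_lens 0.57 [624.   60.8  93.3] [624.   60.7] [37. 37.] 0.0
yellow_lens 0.54 [630.3  -5.1  93.4] [630.4  -6.3] [37.1 37.1] 89.8
case 0.94 [708.8 243.9  17. ] [710.3 244.6] [47.6 69. ] 77.4
[420.   60.1 199.6] 95.4 [-0.03 -0.44  2.09  0.    1.49 -0.13] 85.24149318067832
```

View pics/t4.png

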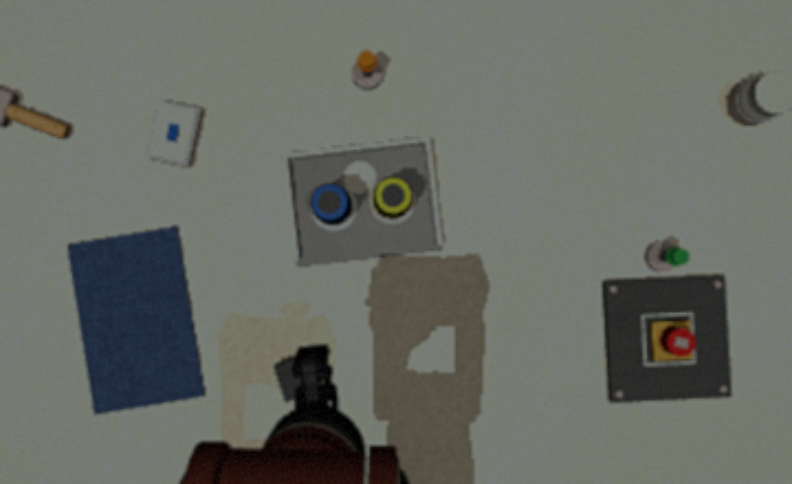

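Both barrels are back upright on their discs (crop 330,202 and 393,196) within 0.5 mm of where they started. The specimen is on the brass spacer at (680,342), and the arm is clear.

```bash
python3 -c "
from plant import ticket
print(ticket.hand_in())"
```

```text
the job is handed in; nothing more can be done
None
```

The job is handed in; the verdict wasn't shown, but the last camera check had the specimen polished face up on the brass spacer at the stage centre with its top at 49 mm, level with the green gauge ring, and both barrels upright within about 1 mm of their starting places.

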